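# Set out the stacked tins on their display risers

## Task

Set out the counter display: take the stack of tins apart from the top down, and stand each tin in the middle of the wooden riser that has its own outline, lid up and its sides lined up with the riser's edges. Set the tins down rather than dropping them, tip none over, and leave the beetle and the bead jar where they stand.

Things in the scene. Friction and masses are not known exactly. Their poses are not given: they have to be found in the camera images.
- oblong_tin_mid (a point): oblong lidded tin, plain tinplate, like the other three: oblong box 40 mm (its x) by 26 mm (its y), 44 mm high, closed, flat on top and below, weighing 40 to 200 g; at the start the top tin of the stack. This point is its centre, 22 mm above its underside; z is up when it stands.
- hexagonal_tin_mid (a point): hexagonal lidded tin, plain tinplate, like the other three: six-sided box, 46 mm across its flats, 53 mm across its corners; flats face along its x axis and every 60 degrees from it, 44 mm high, closed, flat on top and below, weighing 40 to 200 g; at the start the second from the top of the stack. This point is its centre, 22 mm above its underside; z is up when it stands.
- round_tin_mid (a point): round lidded tin, plain tinplate, like the other three: round box, 58 mm across, 44 mm high, closed, flat on top and below, weighing 40 to 200 g; at the start the third from the top, standing on the square tin. This point is its centre, 22 mm above its underside; z is up when it stands.
- square_tin_mid (a point): square lidded tin, plain tinplate, like the other three: square box, 64 mm (its x) by 64 mm (its y), 44 mm high, closed, flat on top and below, weighing 40 to 200 g; at the start the bottom tin of the stack, standing on the platform (76 mm square, 48 mm above the counter) of a small fixed lift with a round tin tray as its foot and a black knob at its side. This point is its centre, 22 mm above its underside; z is up when it stands.
- oblong_riser_top (a point): oblong display riser, a solid pale wooden block fixed to the counter: oblong top 64 mm (its x) by 50 mm (its y), 34 mm high. This point is the centre of its flat top face; z is up.
- hexagonal_riser_top (a point): hexagonal display riser, a solid pale wooden block fixed to the counter: six-sided top 70 mm across its flats, which face along its x axis and every 60 degrees from it, 28 mm high. This point is the centre of its flat top face; z is up.
- round_riser_top (a point): round display riser, a solid pale wooden block fixed to the counter: round top 82 mm across, 22 mm high. This point is the centre of its flat top face; z is up.
- square_riser_top (a point): square display riser, a solid pale wooden block fixed to the counter: square top 88 by 88 mm (its x and y), 16 mm high. This point is the centre of its flat top face; z is up.
- beetle: silver tin toy beetle, loose, about 65 mm long with feelers (its x), 55 mm over its legs, 35 mm high, standing on the counter; origin at the centre of its underside. A bystander.
- bead_jar: blue ceramic bead jar with its lid, loose, 66 mm across, 92 mm high; origin at the centre of its underside. A bystander.
There are look-alikes about, which are no part of the job. Leave any purple look-alike of the part that bears oblong_tin_mid alone.

How it is judged:
On the way, in this order (a step that is already met when the one before it is completed fails the run):
1. the oblong tin stands on the oblong riser, centred and lined up, and is let go (horizontal distance between oblong_tin_mid and oblong_riser_top below 0.012 m and z of oblong_tin_mid in the frame of oblong_riser_top between 0.019 and 0.025 m and angle between oblong_tin_mid's own z axis and vertical below 0.1 rad and angle between the x axis of oblong_tin_mid and the x axis of oblong_riser_top, either way round below 0.26 rad and linear speed of oblong_tin below 0.02 m/s and angular speed of oblong_tin below 0.2 rad/s and contact force between the fingers and oblong_tin below 0.1 N), for 0.2 s.
2. the hexagonal tin stands on the hexagonal riser, centred and lined up, and is let go (horizontal distance between hexagonal_tin_mid and hexagonal_riser_top below 0.012 m and z of hexagonal_tin_mid in the frame of hexagonal_riser_top between 0.019 and 0.025 m and angle between hexagonal_tin_mid's own z axis and vertical below 0.1 rad and (angle between the x axis of hexagonal_tin_mid and the x axis of hexagonal_riser_top, either way round below 0.26 rad or angle between the x axis of hexagonal_tin_mid and the x axis of hexagonal_riser_top, either way round between 0.787 and 1.307 rad) and linear speed of hexagonal_tin below 0.02 m/s and angular speed of hexagonal_tin below 0.2 rad/s and contact force between the fingers and hexagonal_tin below 0.1 N), for 0.2 s.
3. the round tin stands on the round riser, centred and lined up, and is let go (horizontal distance between round_tin_mid and round_riser_top below 0.012 m and z of round_tin_mid in the frame of round_riser_top between 0.019 and 0.025 m and angle between round_tin_mid's own z axis and vertical below 0.1 rad and linear speed of round_tin below 0.02 m/s and angular speed of round_tin below 0.2 rad/s and contact force between the fingers and round_tin below 0.1 N), for 0.2 s.
4. the square tin stands on the square riser, centred and lined up, and is let go (horizontal distance between square_tin_mid and square_riser_top below 0.012 m and z of square_tin_mid in the frame of square_riser_top between 0.019 and 0.025 m and angle between square_tin_mid's own z axis and vertical below 0.1 rad and (angle between the x axis of square_tin_mid and the x axis of square_riser_top, either way round below 0.26 rad or angle between the x axis of square_tin_mid and the x axis of square_riser_top, either way round above 1.311 rad) and linear speed of square_tin below 0.02 m/s and angular speed of square_tin below 0.2 rad/s and contact force between the fingers and square_tin below 0.1 N), for 0.2 s.
At the end, for the whole second after the job is handed in: Each tin stands on the riser of its own outline, centre within 12 mm of the riser's, upright within 0.1 rad, sides within 15 degrees of the riser's edges (any matching side; the round one any way), released and at rest; beetle and bead jar within 30 mm of where they were (all of step 1 and all of step 2 and all of step 3 and all of step 4 and distance of each of beetle, bead_jar from where it was at the start of the episode below 0.03 m); the robot touches nothing.
It fails at once if a tin is tipped over (more than about 35 degrees) (angle between any of oblong_tin_mid, hexagonal_tin_mid, round_tin_mid, square_tin_mid's own z axis and vertical above 0.6 rad).
It fails at once if a tin is dropped (falls freely by more than about 20 mm) ((linear speed of oblong_tin above 0.62 m/s and contact force between oblong_tin and anything else below 0.01 N) or (linear speed of hexagonal_tin above 0.62 m/s and contact force between hexagonal_tin and anything else below 0.01 N) or (linear speed of round_tin above 0.62 m/s and contact force between round_tin and anything else below 0.01 N) or (linear speed of square_tin above 0.62 m/s and contact force between square_tin and anything else below 0.01 N)).
It fails at once if the beetle is pushed from its place (30 mm or more) (distance of beetle from where it was at the start of the episode above 0.03 m).
It fails at once if the bead jar is pushed from its place (30 mm or more) (distance of bead_jar from where it was at the start of the episode above 0.03 m).
It also fails if it takes over 90 s, if anything falls off the work surface, if the arm or the gripper's body presses on something with over 40 N, if the wrist force passes 120 N, or if a joint passes its speed limit or range.

## Robot

A 6-joint arm with a two-finger parallel gripper is mounted at the origin on the work surface. World frame = base frame: x ahead of the robot, y to its left, z up, the work surface at z = 0. Lengths are in m, angles in rad, forces in N, time in s.
With the tool pointing down it reaches from about 0.35 to 0.775 m from the base axis. Payload 5.5 kg.
Tool frame: the origin (TCP) lies midway between the tips of the shut fingers; the grasp point (between the pads) lies behind it (env.grip_point_offset is the z of the grasp point in the tool frame, in m); z points along the fingers, y is the direction in which the jaws open and shut (so a half turn about z gives the same grasp; the last joint's range is limited). The gripper opens to 85 mm and grips with 20 to 120 N. Pads are 22 mm wide; open, the fingers measure 114 mm over their backs; the gripper's body (76 mm by 85 mm) begins 54 mm behind the grasp point. The pads swing forward as they close: fully open they stand 13 mm farther back than shut.
Start: joints at [1.085, 0.313, 0.046, 1.304, 0, 1.431], TCP at [0.195, 0.541, 0.231] pointing down, gripper open.
Joint ranges: [-2.76, 2.76], [-0.86, 1.69], [-1.03, 1.26], [-2.2, 2.34], [-1.47, 1.5], [-3.14, 3.14]. Speed limits (rad/s): [2.57, 2.57, 3.14, 3.14, 3.14, 3.14].

## Interface

Orientations are given as a unit quaternion [w, x, y, z].
In Python, from workcell import env, viewer gives the robot as it stands. The module is installed in compiled form; this text tells all that it offers.
- The arm moves only by the shell command python3 -m inch 'ROWS' [OPENING] [FORCE]. ROWS is JSON, a list of rows, each a list of 2 entries, a list of its own where there are three numbers: the shift along the tool's x, y, z in m, then the turn about the tool's z in degrees. In form: [[[tx, ty, tz], spin], ...]. A call has 1 to 5 rows; each row is the pose to reach, as a shift and turn from the pose measured when the call began, along the tool's axes at that moment; what a row does not reach only later rows make up. A row lasts 1/12 s, in which the tool goes at most 41.7 mm and 7.16 degrees, less where a joint would pass 70% of its speed; a pose out of reach is approached as far as the arm can. A call with a gripper value outside its range is refused whole. OPENING is the closure, from 0 (fully open) to 1 (shut), set as the call begins (- or left out, the last holds). The fingers move at their own pace and stop on an object; FORCE is the grip in N (left out, the last holds). Time passes only in rows, so rows that repeat a pose let the fingers close. It gives the time, the measured TCP pose, the force and the opening at its end, in the units of the state.
- env.get_state(): the state, without advancing time (a new reading comes with each control period).
- viewer.read_camera(name): name is "scene" or "side" or "wrist"; returns a dict with "image" (384x512x3 uint8, red, green, blue), "depth" (384x512 float32, m along the optical axis (not along the pixel's ray), 0 where there is no reading), "vertical_fov" (degrees; the focal length in pixels is half the picture's height over the tangent of half this angle, whatever the lens; pixels are square), "cx", "cy" (the principal point, pixels), "R" (3x3) and "t" (3): a world point X has camera coordinates R X + t; the wrist camera has in their place "T_tool_cam" (4x4, takes a point from camera to tool coordinates, whose origin is the TCP and whose axes are the flange's). Camera axes: x right, y down, z forward; pixel columns grow to the right and rows downward; lengths in m; the calibration is good to about 2 mm. A picture is of the moment at which its call begins: read the wrist's pose just before it.
- env.hand_in(): hands the job in, once; it reports no verdict.
The state is a dict: "clock": time; "joint_pos": joint angles; "qvel": joint speeds; "tau": joint torques, N m; "tcp_pos": TCP position; "orientation": TCP orientation; "wrist_force": force on the tool from outside, world axes, zero at the start; "ft_torque": the same for the moment, N m; "finger_gap": finger opening in m.
Only numpy, scipy, OpenCV 4.12 (cv2) and the standard library are available. Lean on these libraries where they do the work, as an engineer would, in place of code of your own. Each camera call takes 0.05 s, during which the arm holds its last target. There are 200 camera calls.

## Working session

There is one attempt and no reset: what is moved stays moved. The work goes in short steps, Python scripts to look and compute and a shell command to move; the robot and the scene stay as the last step left them, time stands still between calls to the robot, and variables do not carry over. Pictures are saved under pics/ and viewed, on a budget of 14 in all, crops included, one or two more only if the job needs it, and the job is handed in when it is done.

```bash
mkdir -p pics; cat > h.py <<'E'
import numpy as np, cv2
from workcell import env, viewer
from scipy.spatial.transform import Rotation as Ro
def cam(n):
    s=env.get_state(); c=viewer.read_camera(n); h=c["image"].shape[0]
    c["f"]=h/2/np.tan(np.radians(c["vertical_fov"])/2)
    if n=="wrist":
        T=np.eye(4);q=s["orientation"];T[:3,:3]=Ro.from_quat([q[1],q[2],q[3],q[0]]).as_matrix();T[:3,3]=s["tcp_pos"]
        c["W"]=T@np.array(c["T_tool_cam"])
    else:
        M=np.eye(4);M[:3,:3]=c["R"];M[:3,3]=c["t"];c["W"]=np.linalg.inv(M)
    return c
def cloud(c):
    d=c["depth"];v,u=np.mgrid[:d.shape[0],:d.shape[1]]
    P=np.stack([(u-c["cx"])/c["f"]*d,(v-c["cy"])/c["f"]*d,d],-1)
    return P@c["W"][:3,:3].T+c["W"][:3,3]
def save(c,n): cv2.imwrite(f"pics/{n}.png",c["image"][...,::-1])
E
python3 - <<'E'
from h import *
s=env.get_state();print(s,env.grip_point_offset)
for n in("scene","side"):
    c=cam(n);save(c,n+"0");print(n,c["W"].round(3),c["f"],c["cx"],c["cy"],(c["depth"]>0).mean())
c=cam("wrist");save(c,"w0");print(c["T_tool_cam"],c["f"])
E
```

```text
{'clock': 0.0, 'joint_pos': array([ 1.08540299e+00,  3.14006053e-01,  4.49730887e-02,  1.30363897e+00,
       -3.19807899e-05,  1.43119899e+00]), 'qvel': array([-0.00011094,  0.00091251, -0.00275926,  0.00047278, -0.00228065,
       -0.00223311]), 'tau': array([ 7.26192156e-04, -4.80623281e+01,  2.98535782e+01,  1.95620977e-02,
       -1.99672172e-04,  8.80238868e-07]), 'tcp_pos': array([0.19465972, 0.54048197, 0.23040328]), 'orientation': array([-2.73096453e-04,  1.72037768e-01,  9.85089908e-01, -8.97300045e-04]), 'wrist_force': array([-0.11477718, -0.02359413, -1.01084655]), 'ft_torque': array([-0.06948473,  0.01437207, -0.03113988]), 'finger_gap': 0.08575888208461596} -0.0187
scene [[ 0.309  0.595 -0.742  1.272]
 [ 0.951 -0.198  0.237 -0.211]
 [-0.006 -0.779 -0.627  0.747]
 [ 0.     0.     0.     1.   ]] 400.40312987467854 255.66539343793912 190.29264801522157 0.996002197265625
side [[-0.972 -0.177  0.153  0.409]
 [-0.234  0.733 -0.638  0.648]
 [ 0.001 -0.656 -0.754  0.873]
 [ 0.     0.     0.     1.   ]] 349.99430325659995 252.35530333995496 193.30281308844306 0.996185302734375
[[-4.81413915e-04 -9.50262328e-01 -3.11450279e-01  7.96775508e-02]
 [ 9.99999879e-01 -4.24629931e-04 -2.50133120e-04 -7.84629511e-04]
 [ 1.05440970e-04 -3.11450362e-01  9.50262417e-01 -1.42956533e-01]
 [ 0.00000000e+00  0.00000000e+00  0.00000000e+00  1.00000000e+00]] 339.5991083401462
```

View pics/scene0.png

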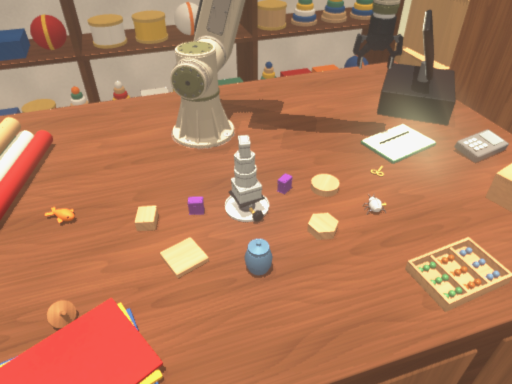

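View pics/side0.png

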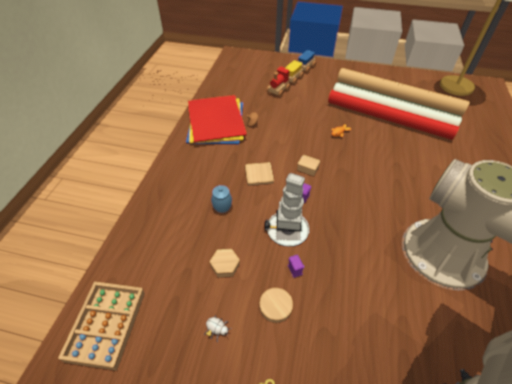

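Scene: the stack is at (245,175) on the lift, with its knob at (258,215). The risers are oblong (147,217), square (184,256), hexagonal (323,225) and round (325,183). The beetle is at (375,205) and the jar at (258,258). Candidates for the oblong tin are the top of the stack (244,143) and the purple blocks (196,205) and (285,183). I choose the plain tinplate on top of the stack.

```bash
python3 - <<'E'
from h import *
R={"obl":((147,217),(308,164),.034),"hex":((323,225),(225,262),.028),"rnd":((325,183),(277,304),.022),"sq":((184,256),(259,173),.016)}
for i,n in enumerate(("scene","side")):
    c=cam(n);P=cloud(c);hsv=cv2.cvtColor(c["image"],cv2.COLOR_RGB2HSV)
    print(n)
    for k,v in R.items():
        u,w=v[i];z=v[2]
        col=hsv[w,u].astype(int)
        yy,xx=np.mgrid[:384,:512]
        m=(abs(P[...,2]-z)<.007)&(np.hypot(xx-u,yy-w)<45)&(hsv[...,2]>150)&(hsv[...,1]<150)
        N,l=cv2.connectedComponents(m.astype(np.uint8));m=l==l[w,u]
        # ray onto plane z, min-area rect in world
        r=np.stack([(xx[m]-c["cx"])/c["f"],(yy[m]-c["cy"])/c["f"],np.ones(m.sum())],1)@c["W"][:3,:3].T
        o=c["W"][:3,3];X=o+r*((z-o[2])/r[:,2:])
        rect=cv2.minAreaRect((X[:,:2]*1000).astype(np.float32))
        print(k,col,m.sum(),"zmed",np.median(P[m][:,2]).round(4),"mean",X.mean(0).round(4),"rect",np.round(rect[0],1),np.round(rect[1],1),round(rect[2],1))
    # stack layers
    for nm,z in(("obl",.224),("hex",.18),("rnd",.136),("sq",.092)):
        u,w=((245,175),(291,205))[i]
        m=(abs(P[...,2]-z)<.004)&(np.hypot(xx-u,yy-w)<55)
        X=P[m];print("lay",nm,m.sum(),X.mean(0).round(4) if len(X) else "",np.round(cv2.minAreaRect((X[:,:2]*1000).astype(np.float32)),1) if 0 else cv2.minAreaRect((X[:,:2]*1000).astype(np.float32)) if len(X)>3 else "")
    im=c["image"][(110,160)[i]:(240,260)[i],(180,230)[i]:(320,350)[i]]
    cv2.imwrite(f"pics/st{i}.png",cv2.resize(im[...,::-1],None,fx=4.2,fy=4.2,interpolation=cv2.INTER_CUBIC))
    for nm,(a,b) in (("beetle",((375,205),(217,327))),("jar",((258,245),(221,190))),):
        u,w=(a,b)[i];print(nm,P[w,u].round(3))
    for nm,(a,b) in (("p1",((196,205),(306,190))),("p2",((285,183),(296,265)))):
        u,w=(a,b)[i];print(nm,P[w,u].round(3))
E
```

```text
scene
obl [ 28  67 247] 335 zmed 0.0332 mean [ 0.4334 -0.25    0.034 ] rect [ 432.9 -250. ] [50.9 70.1] 76.8
hex [ 27  68 247] 479 zmed 0.0272 mean [0.6051 0.184  0.028 ] rect [604.7 184.5] [77.5 76.4] 78.9
rnd [ 27  67 247] 413 zmed 0.021 mean [0.4445 0.2672 0.022 ] rect [444.1 267.4] [79.6 88.6] 65.9
sq [ 27  70 247] 1025 zmed 0.0153 mean [ 0.5926 -0.1788  0.016 ] rect [ 591.6 -178.3] [91.  88.9] 19.4
lay obl 103 [0.4529 0.0204 0.223 ] ((450.77508544921875, 21.043825149536133), (26.499156951904297, 41.870235443115234), 79.62586212158203)
lay hex 108 [0.4593 0.0169 0.1794] ((454.75994873046875, 19.503883361816406), (49.522254943847656, 46.35041809082031), 60.20089340209961)
lay rnd 87 [0.4679 0.0181 0.136 ] ((462.92724609375, 19.185497283935547), (56.93967819213867, 36.7754020690918), 79.87272644042969)
lay sq 150 [0.4701 0.0179 0.0914] ((453.23992919921875, 22.4191837310791), (65.31434631347656, 63.95009994506836), 6.985344886779785)
beetle [0.584 0.351 0.028]
jar [ 0.676 -0.016  0.084]
p1 [ 0.435 -0.115  0.032]
p2 [0.43  0.147 0.04 ]
side
obl [ 17 106 239] 203 zmed 0.0332 mean [ 0
[... 301 characters left out ...]
  -0.1722  0.016 ] rect [ 583.6 -173.1] [87.9 91.3] 19.6
lay obl 125 [0.4469 0.0253 0.2233] ((447.0590515136719, 23.45816421508789), (28.88644027709961, 39.66427230834961), 82.54663848876953)
lay hex 84 [0.4485 0.037  0.1799] ((447.51617431640625, 33.296913146972656), (52.17848587036133, 31.68073844909668), 5.05996561050415)
lay rnd 100 [0.4445 0.0401 0.1357] ((446.0159606933594, 34.21836471557617), (55.502384185791016, 38.79976272583008), 7.3329176902771)
lay sq 127 [0.4515 0.0454 0.0915] ((448.74334716796875, 27.878761291503906), (64.44437408447266, 61.832847595214844), 5.757956504821777)
beetle [0.564 0.367 0.029]
jar [ 0.663 -0.006  0.089]
p1 [ 0.416 -0.104  0.047]
p2 [0.405 0.167 0.046]
```

View pics/st0.png

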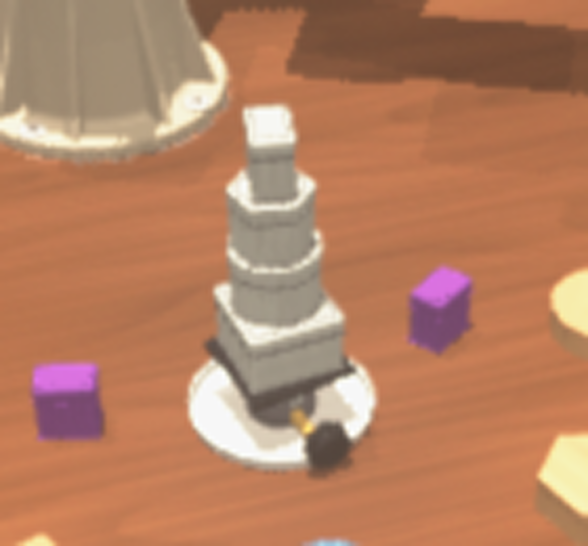

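```bash
cat > plan.py <<'E'
# plan.py x y z yawdeg : target TCP and yaw of tool y axis (mod 180) -> shift in tool axes, spin
import sys
from h import *
s=env.get_state();q=s["orientation"];M=Ro.from_quat([q[1],q[2],q[3],q[0]]).as_matrix()
yaw=np.degrees(np.arctan2(M[1,1],M[0,1]))
a=[float(v) if v!="-" else None for v in sys.argv[1:]]
t=np.array([s["tcp_pos"][i] if a[i] is None else a[i] for i in range(3)])
d=M.T@(t-s["tcp_pos"])
print("tcp",s["tcp_pos"].round(4),"yaw",yaw.round(2),"gap",round(s["finger_gap"],4),"t",round(s["clock"],2),"F",s["wrist_force"].round(1),"j6",s["joint_pos"][5].round(2))
print("shift",(d*1000).round(1),"mm",np.linalg.norm(d).round(3),"spin",-((0 if a[3] is None else (a[3]-yaw+90)%180-90)).round(2) if a[3] is not None else 0)
E
for i in 1; do python3 -m inch '[[[-0.104,-0.1,-0.03],0],[[-0.104,-0.1,-0.03],0],[[-0.104,-0.1,-0.03],0],[[-0.104,-0.1,-0.03],0]]' 0
python3 -m inch '[[[-0.104,-0.1,-0.03],0],[[-0.104,-0.1,-0.03],0],[[-0.104,-0.1,-0.03],0],[[-0.104,-0.1,-0.03],0]]'
python3 -m inch '[[[-0.104,-0.1,-0.03],0],[[-0.104,-0.1,-0.03],0],[[-0.104,-0.1,-0.03],0],[[-0.104,-0.1,-0.03],0]]'; done
python3 plan.py .449 .022 .32 81
```

```text
clock: 0.58
tcp_pos: [0.2595, 0.4087, 0.2617]
orientation: [0.0, 0.173, 0.985, -0.001]
wrist_force: [0.1, -0.4, 0.8]
finger_gap: 0.0852
clock: 0.92
tcp_pos: [0.3242, 0.2767, 0.2928]
orientation: [0.001, 0.173, 0.985, -0.001]
wrist_force: [1.2, -0.1, 0.2]
finger_gap: 0.0851
clock: 1.25
tcp_pos: [0.389, 0.1444, 0.3242]
orientation: [0.002, 0.174, 0.985, -0.001]
wrist_force: [0.3, -0.2, -0.6]
finger_gap: 0.085
tcp [0.389  0.1444 0.3242] yaw 69.92 gap 0.085 t 1.25 F [ 0.3 -0.2 -0.6] j6 0.51
shift [-98.4 -94.4   4.7] mm 0.136 spin -11.08
```

```bash
python3 -m inch '[[[-0.098,-0.094,0.005],-7],[[-0.098,-0.094,0.005],-11],[[-0.098,-0.094,0.005],-11],[[-0.098,-0.094,0.005],-11],[[-0.098,-0.094,0.005],-11]]'
cat > meas.py <<'E'
# meas.py picname z [z2...]: wrist view; region of depth points within 5mm of plane z nearest the image middle, rays onto plane
import sys
from h import *
c=cam("wrist");save(c,sys.argv[1]);P=cloud(c);yy,xx=np.mgrid[:384,:512];o=c["W"][:3,3]
for z in map(float,sys.argv[2:]):
    m=(abs(P[...,2]-z)<.006)&(c["depth"]>.05)
    N,l,st,ce=cv2.connectedComponentsWithStats(m.astype(np.uint8))
    for k in sorted(range(1,N),key=lambda k:-st[k,4])[:3]:
        if st[k,4]<150: continue
        b=l==k;r=np.stack([(xx[b]-c["cx"])/c["f"],(yy[b]-c["cy"])/c["f"],np.ones(b.sum())],1)@c["W"][:3,:3].T
        X=(o+r*((z-o[2])/r[:,2:]))[:,:2]*1000
        (cx,cy),(w,h),a=cv2.minAreaRect(X.astype(np.float32))
        hull=cv2.convexHull(X.astype(np.float32));M=cv2.moments(hull)
        print("z",z,"n",st[k,4],"px",ce[k].round(),"zmed",np.median(P[b][:,2]).round(4),"hullc",round(M["m10"]/M["m00"],1),round(M["m01"]/M["m00"],1),"rect",round(cx,1),round(cy,1),"w,h",round(w,1),round(h,1),"w-yaw",round(a,1))
E
python3 meas.py w1 .224 .18 .136 .092; python3 plan.py .449 .022 .32 81
```

```text
clock: 1.67
tcp_pos: [0.4505, 0.0189, 0.3189]
orientation: [0.002, 0.082, 0.997, -0.002]
wrist_force: [-0.4, 0.2, 0.2]
finger_gap: 0.0853
z 0.224 n 1935 px [267. 188.] zmed 0.2243 hullc 447.6 23.8 rect 447.5 23.8 w,h 26.8 41.6 w-yaw 78.7
z 0.18 n 815 px [262. 170.] zmed 0.1804 hullc 448.2 23.0 rect 446.4 23.1 w,h 52.6 44.4 w-yaw 88.6
z 0.136 n 676 px [269. 146.] zmed 0.1364 hullc 440.3 26.2 rect 438.1 26.9 w,h 58.4 36.2 w-yaw 77.6
z 0.092 n 728 px [270. 137.] zmed 0.092 hullc 442.0 30.1 rect 450.2 25.7 w,h 64.9 64.6 w-yaw 6.0
tcp [0.4494 0.0206 0.3191] yaw 80.68 gap 0.0853 t 1.72 F [0.4 0.5 0.7] j6 0.03
shift [ 0.6  1.3 -0.9] mm 0.002 spin -0.32
```

View pics/w1.png

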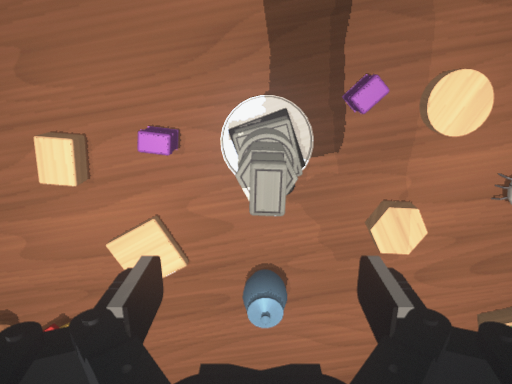

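The wrist view shows the plain tin on top at (268,190), with the purple blocks at (158,140) and (367,93). That confirms the choice. The risers are oblong (60,158), square (147,248), hexagonal (398,228) and round (459,102).

```bash
python3 meas.py w1b .224 .034 .028 .022 .016; python3 plan.py .4475 .0238 .195 78.7
```

```text
z 0.224 n 1917 px [265. 190.] zmed 0.2242 hullc 447.5 23.8 rect 447.5 23.7 w,h 26.8 41.6 w-yaw 78.8
z 0.034 n 1942 px [ 54. 161.] zmed 0.0342 hullc 426.5 -245.4 rect 426.5 -245.0 w,h 53.0 64.4 w-yaw 75.7
z 0.034 n 1262 px [397. 231.] zmed 0.0287 hullc 597.6 186.1 rect 597.6 185.7 w,h 75.1 68.9 w-yaw 75.4
z 0.034 n 171 px [263. 280.] zmed 0.0351 hullc 649.6 -10.0 rect 647.4 -10.2 w,h 60.3 25.5 w-yaw 84.0
z 0.028 n 2072 px [396. 230.] zmed 0.0282 hullc 599.3 187.3 rect 599.3 187.3 w,h 81.4 70.4 w-yaw 17.4
z 0.028 n 2013 px [458. 104.] zmed 0.0226 hullc 439.2 269.0 rect 439.0 269.0 w,h 79.5 79.9 w-yaw 89.3
z 0.028 n 603 px [ 63. 157.] zmed 0.0322 hullc 425.9 -244.4 rect 427.0 -247.5 w,h 56.1 66.7 w-yaw 76.1
z 0.022 n 3559 px [457. 104.] zmed 0.0221 hullc 439.7 271.2 rect 440.2 270.9 w,h 84.3 80.5 w-yaw 80.7
z 0.022 n 1374 px [144. 248.] zmed 0.0167 hullc 577.5 -170.8 rect 583.2 -173.2 w,h 85.1 85.3 w-yaw 19.0
z 0.022 n 471 px [386. 220.] zmed 0.027 hullc 590.3 180.5 rect 587.8 178.1 w,h 47.4 78.9 w-yaw 38.3
z 0.016 n 2339 px [145. 248.] zmed 0.0162 hullc 579.6 -172.1 rect 584.9 -174.5 w,h 88.0 90.1 w-yaw 19.5
z 0.016 n 1249 px [448. 103.] zmed 0.0214 hullc 440.6 268.7 rect 441.8 265.8 w,h 84.3 72.8 w-yaw 12.3
z 0.016 n 284 px [ 75. 154.] zmed 0.0162 hullc 420.6 -235.1 rect 420.3 -228.9 w,h 77.7 40.5 w-yaw 20.4
tcp [0.4487 0.0218 0.3193] yaw 80.79 gap 0.0849 t 1.77 F [ 0.   0.5 -1.1] j6 0.03
shift [  1.9   1.9 124.3] mm 0.124 spin 2.09
```

```bash
python3 -m inch '[[[0.002,0.002,0.04],2],[[0.002,0.002,0.08],2],[[0.002,0.002,0.11],2],[[0.002,0.002,0.125],2],[[0.002,0.002,0.125],2]]'
python3 plan.py .4475 .0238 .195 78.7
python3 -m inch '[[[0,0,0],0],[[0,0,0],0],[[0,0,0],0],[[0,0,0],0],[[0,0,0],0]]' 1 30
python3 -m inch '[[[0,0,0],0],[[0,0,0],0],[[0,0,0],0]]'
```

```text
clock: 2.18
tcp_pos: [0.4439, 0.0256, 0.1909]
orientation: [-0.002, 0.097, 0.995, -0.001]
wrist_force: [-0.0, 0.2, -0.3]
finger_gap: 0.0856
tcp [0.4439 0.0256 0.1909] yaw 78.91 gap 0.0856 t 2.18 F [-0.   0.2 -0.3] j6 0.07
shift [-3.8 -1.  -4.1] mm 0.006 spin 0.21
clock: 2.6
tcp_pos: [0.4448, 0.0256, 0.1921]
orientation: [-0.001, 0.097, 0.995, -0.001]
wrist_force: [-0.5, -1.4, 12.9]
finger_gap: 0.0258
clock: 2.85
tcp_pos: [0.4449, 0.0255, 0.1923]
orientation: [-0.001, 0.097, 0.995, -0.001]
wrist_force: [-0.0, 0.0, -1.0]
finger_gap: 0.0253
```

```bash
python3 -m inch '[[[0,0,-0.02],0],[[0,0,-0.045],0],[[0,0,-0.07],0],[[0,0,-0.07],0]]'
python3 plan.py .4239 -.2445 .262 75.7
```

```text
clock: 3.18
tcp_pos: [0.4471, 0.0253, 0.2666]
orientation: [0.002, 0.097, 0.995, -0.001]
wrist_force: [1.1, -0.6, -1.0]
finger_gap: 0.0254
tcp [0.4471 0.0253 0.2666] yaw 78.9 gap 0.0254 t 3.18 F [ 1.1 -0.6 -1. ] j6 0.07
shift [ -29.1 -269.2    5. ] mm 0.271 spin 3.2
```

```bash
python3 -m inch '[[[-0.003,-0.03,0],1],[[-0.007,-0.065,0],3],[[-0.011,-0.1,0],3],[[-0.015,-0.135,0],3],[[-0.015,-0.135,0],3]]'
python3 -m inch '[[[-0.003,-0.035,0],0],[[-0.006,-0.07,0],0],[[-0.009,-0.105,0],0],[[-0.012,-0.135,0],0],[[-0.012,-0.135,0],0]]'
python3 -m inch '[[[0,0,0],0],[[0,0,0],0]]'
python3 plan.py .4239 -.2445 .0468 75.7; python3 - <<'E'
from h import *
c=cam("side");save(c,"side1")
# tin in hand from wrist: points near tool
for n in("scene","side"):
    c=cam(n);P=cloud(c);t=env.get_state()["tcp_pos"]
    m=(np.hypot(P[...,0]-t[0],P[...,1]-t[1])<.05)&(P[...,2]>t[2]-.03)&(P[...,2]<t[2]+.035)
    print(n,m.sum(),P[m][:,2].min())
E
```

```text
clock: 3.6
tcp_pos: [0.4357, -0.1152, 0.2662]
orientation: [0.003, 0.126, 0.992, -0.002]
wrist_force: [0.3, -0.0, -0.6]
finger_gap: 0.0255
clock: 4.02
tcp_pos: [0.4132, -0.2533, 0.2658]
orientation: [0.002, 0.128, 0.992, -0.003]
wrist_force: [1.1, -0.3, -0.2]
finger_gap: 0.0257
clock: 4.18
tcp_pos: [0.4129, -0.2533, 0.2651]
orientation: [0.002, 0.129, 0.992, -0.002]
wrist_force: [0.6, 0.4, -1.0]
finger_gap: 0.0259
tcp [ 0.4129 -0.2533  0.2651] yaw 75.19 gap 0.0259 t 4.18 F [ 0.6  0.4 -1. ] j6 -0.46
shift [ -7.4  12.2 218.3] mm 0.219 spin -0.51
scene 462 0.2529204478602072
side 200 0.25383269899978667
```

```bash
python3 -m inch '[[[-0.007,0.012,0.04],0],[[-0.007,0.012,0.08],0],[[-0.007,0.012,0.12],0],[[-0.007,0.012,0.15],0],[[-0.007,0.012,0.15],0]]'
python3 -m inch '[[[0,0,0.025],0],[[0,0,0.045],0],[[0,0,0.05],0],[[0,0,0.05],0]]'
python3 plan.py .4239 -.2445 .0468 75.7;python3 meas.py w2 .034 .078
```

```text
clock: 4.75
tcp_pos: [0.4202, -0.2388, 0.11]
orientation: [-0.002, 0.127, 0.992, 0.0]
wrist_force: [-1.2, 0.5, -0.2]
finger_gap: 0.0256
clock: 5.08
tcp_pos: [0.4199, -0.238, 0.0603]
orientation: [-0.003, 0.126, 0.992, 0.001]
wrist_force: [0.1, 0.9, -0.7]
finger_gap: 0.0253
tcp [ 0.4199 -0.238   0.0603] yaw 75.51 gap 0.0253 t 5.08 F [ 0.1  0.9 -0.7] j6 -0.43
shift [-5.5 -5.3 13.5] mm 0.016 spin -0.19
z 0.034 n 3261 px [241. 212.] zmed 0.0341 hullc 409.6 -244.1 rect 411.3 -243.6 w,h 49.3 35.0 w-yaw 76.3
z 0.034 n 780 px [464. 178.] zmed 0.0341 hullc 416.8 -124.3 rect 414.2 -125.0 w,h 21.4 36.6 w-yaw 36.3
z 0.078 n 1553 px [259. 253.] zmed 0.0785 hullc 410.5 -236.7 rect 409.4 -236.4 w,h 55.1 15.6 w-yaw 76.0
```

View pics/w2.png

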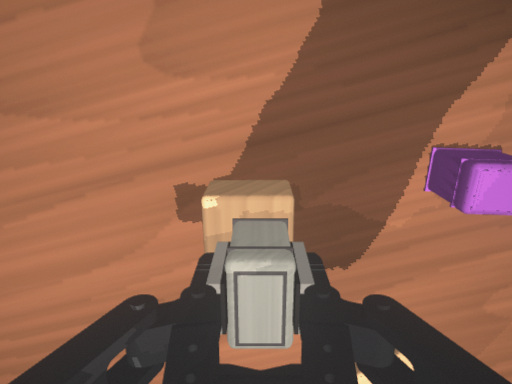

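The wrist view shows the tin upright in the jaws (260,300) and the riser's far part at (249,210). The tin has to shift a few mm left and toward the base.

```bash
python3 -m inch '[[[-0.006,-0.0065,0],0],[[-0.006,-0.0065,0.0],0],[[-0.006,-0.0065,0.007],0],[[-0.006,-0.0065,0.01],0],[[-0.006,-0.0065,0.01],0]]'
python3 plan.py .4238 -.2457 .0466 75.7
```

```text
clock: 5.55
tcp_pos: [0.4243, -0.2462, 0.0507]
orientation: [-0.003, 0.126, 0.992, 0.001]
wrist_force: [0.4, 1.0, -0.1]
finger_gap: 0.0257
tcp [ 0.4243 -0.2462  0.0507] yaw 75.49 gap 0.0257 t 5.55 F [ 0.4  1.  -0.1] j6 -0.44
shift [0.6 0.4 4.1] mm 0.004 spin -0.21
```

```bash
python3 -m inch '[[[0,0,0.002],0],[[0,0,0.004],0],[[0,0,0.0045],0],[[0,0,0.0045],0]]'
python3 -m inch '[[[0,0,0],0],[[0,0,0],0],[[0,0,0],0],[[0,0,0],0],[[0,0,0],0]]' 0
python3 -m inch '[[[0,0,-0.03],0],[[0,0,-0.07],0],[[0,0,-0.11],0],[[0,0,-0.14],0],[[0,0,-0.14],0]]'
python3 -m inch '[[[0.06,0,-0.04],0],[[0.06,0,-0.08],0],[[0.06,0,-0.08],0],[[0.06,0,-0.08],0]]'
python3 meas.py w3 .034 .078;python3 plan.py .448 .023 .30 -
```

```text
clock: 5.88
tcp_pos: [0.4241, -0.2461, 0.0463]
orientation: [-0.003, 0.126, 0.992, 0.001]
wrist_force: [-1.1, -0.3, 1.0]
finger_gap: 0.0256
clock: 6.3
tcp_pos: [0.4241, -0.2461, 0.0462]
orientation: [-0.003, 0.126, 0.992, 0.001]
wrist_force: [0.9, 0.3, -0.2]
finger_gap: 0.084
clock: 6.72
tcp_pos: [0.4279, -0.2488, 0.193]
orientation: [0.002, 0.126, 0.992, -0.002]
wrist_force: [1.4, -0.4, -1.1]
finger_gap: 0.0852
clock: 7.05
tcp_pos: [0.3696, -0.2341, 0.2772]
orientation: [0.005, 0.127, 0.992, -0.004]
wrist_force: [1.1, -1.3, 1.2]
finger_gap: 0.0857
z 0.034 n 1159 px [263. 192.] zmed 0.0341 hullc 425.1 -247.8 rect 425.0 -247.5 w,h 49.3 64.2 w-yaw 75.9
z 0.034 n 455 px [ 77. 174.] zmed 0.0308 hullc 341.7 -452.8 rect 341.6 -453.1 w,h 39.2 24.7 w-yaw 46.2
z 0.034 n 311 px [466. 307.] zmed 0.0348 hullc 650.9 -17.8 rect 648.1 -16.4 w,h 30.9 62.1 w-yaw 13.1
z 0.078 n 884 px [263. 212.] zmed 0.0782 hullc 426.7 -247.9 rect 426.7 -247.9 w,h 26.4 40.9 w-yaw 75.6
z 0.078 n 448 px [495. 175.] zmed 0.0779 hullc 445.9 -1.1 rect 453.0 2.4 w,h 68.6 26.0 w-yaw 4.6
tcp [ 0.37   -0.2341  0.2751] yaw 75.45 gap 0.0855 t 7.1 F [ 0.2 -0.2 -0.1] j6 -0.49
shift [-11.2 268.3 -26.6] mm 0.27 spin 0
```

View pics/w3.png

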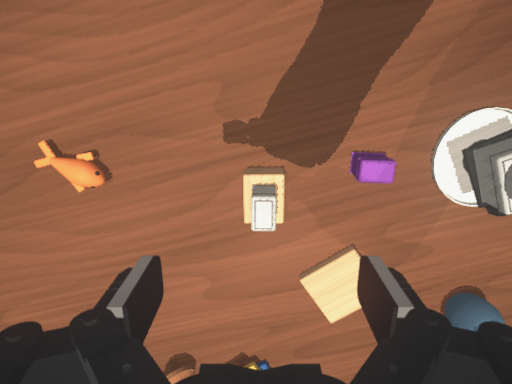

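The oblong tin stands centred (within about 2 mm) and aligned on its riser at (263,210). Next is the hexagonal tin.

```bash
python3 -m inch '[[[-0.004,0.035,0],0],[[-0.006,0.075,0],0],[[-0.006,0.11,0],0],[[-0.006,0.13,0],0],[[-0.006,0.134,0],0]]'
python3 -m inch '[[[-0.004,0.035,0],5],[[-0.006,0.075,0],10],[[-0.006,0.11,0],17],[[-0.006,0.134,0],17],[[-0.006,0.134,0],17]]'
python3 -m inch '[[[0,0,0],0],[[0,0,0],0],[[0,0,0],0]]'
python3 meas.py w4 .18 .136 .092 .028;python3 plan.py .448 .023 .30 58.6
```

```text
clock: 7.52
tcp_pos: [0.4095, -0.103, 0.273]
orientation: [0.003, 0.125, 0.992, -0.003]
wrist_force: [-0.2, -0.1, 0.7]
finger_gap: 0.0856
clock: 7.93
tcp_pos: [0.4491, 0.0285, 0.271]
orientation: [0.003, 0.268, 0.963, -0.002]
wrist_force: [0.1, 0.1, 0.7]
finger_gap: 0.0854
clock: 8.18
tcp_pos: [0.449, 0.0276, 0.2703]
orientation: [0.003, 0.268, 0.963, -0.002]
wrist_force: [-0.5, 0.4, 1.3]
finger_gap: 0.0852
z 0.18 n 3494 px [257. 198.] zmed 0.1805 hullc 450.0 23.5 rect 449.9 23.7 w,h 46.9 54.4 w-yaw 48.1
z 0.136 n 889 px [259. 160.] zmed 0.1364 hullc 440.8 29.0 rect 438.5 30.2 w,h 58.8 36.5 w-yaw 62.5
z 0.092 n 1072 px [265. 149.] zmed 0.092 hullc 443.3 32.1 rect 450.3 26.3 w,h 64.9 64.6 w-yaw 6.0
z 0.028 n 2986 px [442. 189.] zmed 0.0283 hullc 599.3 187.6 rect 599.3 187.9 w,h 83.4 70.0 w-yaw 17.5
z 0.028 n 2715 px [458.  29.] zmed 0.0226 hullc 444.5 266.3 rect 447.2 264.5 w,h 80.7 61.1 w-yaw 58.8
z 0.028 n 561 px [ 73. 238.] zmed 0.0311 hullc 421.1 -237.7 rect 419.6 -231.2 w,h 79.1 47.0 w-yaw 23.4
tcp [0.449  0.0274 0.2706] yaw 58.82 gap 0.0857 t 8.23 F [-0.4  0.3  0. ] j6 0.43
shift [ -1.6  -4.4 -29.4] mm 0.03 spin 0.22
```

```bash
python3 plan.py .450 .0236 .149 48; python3 -m inch '[[[-0.003,-0.003,0.03],5],[[-0.003,-0.003,0.05],11],[[-0.003,-0.003,0.07],11],[[-0.003,-0.003,0.08],11],[[-0.003,-0.003,0.08],11]]'
python3 plan.py .450 .0236 .149 48
```

```text
tcp [0.449  0.0274 0.2706] yaw 58.82 gap 0.0857 t 8.23 F [-0.4  0.3  0. ] j6 0.43
shift [ -2.1  -2.4 121.6] mm 0.122 spin 10.82
clock: 8.65
tcp_pos: [0.4487, 0.0221, 0.1885]
orientation: [0.001, 0.36, 0.933, -0.003]
wrist_force: [-0.1, 0.2, 0.1]
finger_gap: 0.085
tcp [0.4487 0.0221 0.1885] yaw 47.75 gap 0.085 t 8.65 F [-0.1  0.2  0.1] j6 0.61
shift [ 0.2  2.2 39.5] mm 0.04 spin -0.25
```

```bash
python3 -m inch '[[[0,0.002,0.02],0],[[0,0.002,0.035],0],[[0,0.002,0.039],0],[[0,0.002,0.039],0],[[0,0.002,0.039],0]]'
python3 plan.py .450 .0236 .149 48
python3 -m inch '[[[0,0,0],0],[[0,0,0],0],[[0,0,0],0],[[0,0,0],0],[[0,0,0],0]]' 1 30
python3 -m inch '[[[0,0,0],0],[[0,0,0],0],[[0,0,0],0]]'
python3 -m inch '[[[0,0,-0.02],0],[[0,0,-0.045],0],[[0,0,-0.07],0],[[0,0,-0.1],0],[[0,0,-0.1],0]]'
python3 plan.py .60 .1878 .25 47.5
```

```text
clock: 9.07
tcp_pos: [0.4506, 0.0231, 0.1506]
orientation: [0.002, 0.36, 0.933, -0.002]
wrist_force: [0.1, -0.0, 0.5]
finger_gap: 0.0855
tcp [0.4506 0.0231 0.1506] yaw 47.74 gap 0.0855 t 9.07 F [ 0.1 -0.   0.5] j6 0.61
shift [ 0.9 -0.   1.6] mm 0.002 spin -0.26
clock: 9.48
tcp_pos: [0.4515, 0.0231, 0.1515]
orientation: [0.003, 0.36, 0.933, -0.002]
wrist_force: [0.3, 0.3, 4.9]
finger_gap: 0.0454
clock: 9.73
tcp_pos: [0.4514, 0.023, 0.1516]
orientation: [0.003, 0.36, 0.933, -0.002]
wrist_force: [0.0, 0.2, 1.9]
finger_gap: 0.0458
clock: 10.15
tcp_pos: [0.4534, 0.0234, 0.2565]
orientation: [0.006, 0.36, 0.933, -0.001]
wrist_force: [1.0, -0.5, -0.0]
finger_gap: 0.0456
tcp [0.4534 0.0234 0.2565] yaw 47.75 gap 0.0456 t 10.15 F [ 1.  -0.5 -0. ] j6 0.62
shift [  2.1 220.3   6.9] mm 0.22 spin 0.25
```

```bash
python3 -m inch '[[[0,0.03,0],0],[[0,0.065,0],0],[[0.001,0.1,0],0],[[0.001,0.11,0],0],[[0.001,0.11,0],0]]'
python3 -m inch '[[[0,0.03,0.01],0],[[0,0.065,0.03],0],[[0.001,0.1,0.05],0],[[0.001,0.11,0.08],0],[[0.001,0.11,0.08],0]]'
python3 -m inch '[[[0,0,0.02],0],[[0,0,0.05],0],[[0,0,0.07],0],[[0,0,0.07],0],[[0,0,0.07],0]]'
python3 plan.py .6007 .1871 .0436 47.5; python3 meas.py w5 .028 .072
```

```text
clock: 10.57
tcp_pos: [0.5276, 0.1071, 0.2553]
orientation: [0.005, 0.359, 0.933, -0.001]
wrist_force: [-0.0, -1.0, -1.7]
finger_gap: 0.0455
clock: 10.98
tcp_pos: [0.5988, 0.1892, 0.1682]
orientation: [0.001, 0.358, 0.934, -0.004]
wrist_force: [-1.5, -0.7, -1.9]
finger_gap: 0.0455
clock: 11.4
tcp_pos: [0.5971, 0.1873, 0.098]
orientation: [-0.0, 0.359, 0.933, -0.005]
wrist_force: [0.3, 0.7, -0.1]
finger_gap: 0.0456
tcp [0.5971 0.1873 0.098 ] yaw 47.95 gap 0.0456 t 11.4 F [ 0.3  0.7 -0.1] j6 0.91
shift [-2.7  2.8 54.4] mm 0.055 spin 0.45
z 0.028 n 4918 px [271. 185.] zmed 0.0283 hullc 596.0 196.1 rect 593.6 199.4 w,h 76.4 54.3 w-yaw 34.1
z 0.028 n 943 px [ 30. 251.] zmed 0.0301 hullc 513.4 40.9 rect 513.0 40.3 w,h 21.1 34.9 w-yaw 6.9
z 0.028 n 704 px [20. 24.] zmed 0.0279 hullc 423.4 157.9 rect 423.4 158.2 w,h 9.3 28.0 w-yaw 32.2
```

View pics/w5.png

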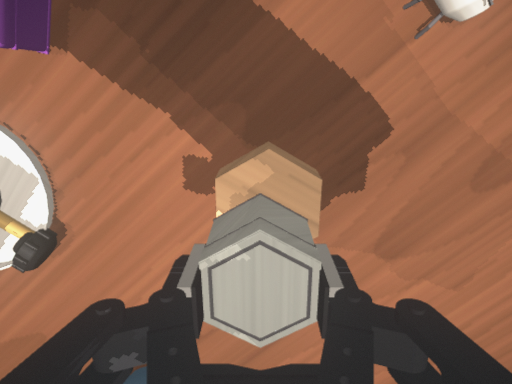

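The tin is held flat-to-flat and parallel to the riser. The riser's side flats are at columns 216 and 321, its far corner near (268,150), and the knob at (35,248) is clear.

```bash
python3 -m inch '[[[-0.003,0.003,0.01],0],[[-0.003,0.003,0.02],0],[[-0.003,0.003,0.03],0],[[-0.003,0.003,0.04],0],[[-0.003,0.003,0.04],0]]'
python3 plan.py .6007 .1871 .0436 47.5; python3 - <<'E'
from h import *
c=cam("wrist");P=cloud(c);o=c["W"][:3,3]
m=abs(P[...,2]-.028)<.003
yy,xx=np.nonzero(m&(c["depth"]>.05));k=(abs(xx-268)<90);yy,xx=yy[k],xx[k]
r=np.stack([(xx-c["cx"])/c["f"],(yy-c["cy"])/c["f"],np.ones(len(xx))],1)@c["W"][:3,:3].T
X=(o+r*((.028-o[2])/r[:,2:]))[:,:2]
a=np.radians(47.5);d=np.array([np.cos(a),np.sin(a)]);e=np.array([-d[1],d[0]])
print("lateral",np.percentile(X@d,[.5,99.5]),"far",np.percentile(X@e,99.8),"exp lat c",np.array([.5993,.1876])@d,"far exp",np.array([.5993,.1876])@e+.0404)
E
```

```text
clock: 11.87
tcp_pos: [0.6009, 0.1872, 0.0567]
orientation: [-0.001, 0.359, 0.933, -0.005]
wrist_force: [-0.1, -0.4, -1.3]
finger_gap: 0.0453
tcp [0.6009 0.1872 0.0567] yaw 47.95 gap 0.0453 t 11.87 F [-0.1 -0.4 -1.3] j6 0.91
shift [ 0.1 -0.1 13.1] mm 0.013 spin 0.45
lateral [0.51060679 0.57982381] far -0.2756883368855595 exp lat c 0.5431944398096445 far exp -0.2747095850016095
```

```bash
python3 -m inch '[[[0,0.001,0.005],0],[[0,0.001,0.010],0],[[0,0.001,0.012],0],[[0,0.001,0.0135],0],[[0,0.001,0.0135],0]]'
python3 plan.py .6007 .1871 .0436 47.5
python3 -m inch '[[[0,0,0],0],[[0,0,0],0],[[0,0,0],0],[[0,0,0],0],[[0,0,0],0]]' 0
python3 -m inch '[[[0,0,-0.03],0],[[0,0,-0.07],0],[[0,0,-0.11],0],[[0,0,-0.14],0],[[0,0,-0.14],0]]'
python3 -m inch '[[[0.0,0,-0.04],0],[[0.0,0,-0.08],0],[[0.0,0,-0.08],0],[[0.0,0,-0.08],0]]'
python3 meas.py w6 .028 .072;python3 plan.py .450 .023 .27 -
```

```text
clock: 12.33
tcp_pos: [0.6018, 0.188, 0.0441]
orientation: [-0.0, 0.359, 0.933, -0.005]
wrist_force: [-0.6, -0.3, -1.2]
finger_gap: 0.0454
tcp [0.6018 0.188  0.0441] yaw 47.97 gap 0.0454 t 12.33 F [-0.6 -0.3 -1.2] j6 0.91
shift [ 0.2 -1.4  0.5] mm 0.002 spin 0.47
clock: 12.75
tcp_pos: [0.6019, 0.188, 0.0443]
orientation: [-0.0, 0.359, 0.933, -0.005]
wrist_force: [-1.0, -0.4, 0.2]
finger_gap: 0.0857
clock: 13.17
tcp_pos: [0.6062, 0.1901, 0.1924]
orientation: [0.005, 0.359, 0.933, -0.002]
wrist_force: [-0.6, -0.6, 1.2]
finger_gap: 0.0852
clock: 13.5
tcp_pos: [0.6074, 0.1911, 0.2766]
orientation: [0.009, 0.359, 0.933, 0.0]
wrist_force: [0.7, 0.2, -0.3]
finger_gap: 0.0855
z 0.028 n 1851 px [479. 181.] zmed 0.0293 hullc 828.6 360.7 rect 842.4 379.3 w,h 136.8 112.6 w-yaw 5.6
z 0.028 n 1231 px [255. 134.] zmed 0.0283 hullc 598.2 191.5 rect 595.3 194.6 w,h 69.6 65.2 w-yaw 46.0
z 0.028 n 932 px [359.  17.] zmed 0.03 hullc 575.4 362.2 rect 578.3 361.4 w,h 45.7 35.4 w-yaw 48.0
z 0.072 n 1781 px [253. 154.] zmed 0.0725 hullc 600.4 188.1 rect 600.4 188.4 w,h 47.0 53.9 w-yaw 46.3
z 0.072 n 634 px [175. 303.] zmed 0.0756 hullc 673.1 -10.1 rect 674.5 -8.7 w,h 37.6 54.1 w-yaw 28.9
z 0.072 n 508 px [ 59. 141.] zmed 0.0718 hullc 459.8 38.9 rect 465.6 43.7 w,h 48.6 88.2 w-yaw 51.3
tcp [0.6065 0.1909 0.274 ] yaw 47.97 gap 0.0854 t 13.55 F [-0.3  0.4 -0.6] j6 0.92
shift [   3.9 -229.5    3.2] mm 0.23 spin 0
```

```bash
python3 -m inch '[[[0.0,-0.03,0],0],[[0.001,-0.065,0],0],[[0.002,-0.1,0.01],0],[[0.002,-0.115,0.02],0],[[0.002,-0.115,0.02],0]]'
python3 -m inch '[[[0.0,-0.03,0],0],[[0.001,-0.065,0],0],[[0.002,-0.1,0.01],0],[[0.002,-0.115,0.02],0],[[0.002,-0.115,0.02],0]]'
python3 -m inch '[[[0,0,0],0],[[0,0,0],0]]'
python3 meas.py w7 .136 .092 .022;python3 plan.py .450 .0236 .11 -
```

```text
clock: 13.97
tcp_pos: [0.5239, 0.1047, 0.2501]
orientation: [0.004, 0.36, 0.933, -0.003]
wrist_force: [-0.0, 0.1, -0.5]
finger_gap: 0.0854
clock: 14.38
tcp_pos: [0.4424, 0.0196, 0.228]
orientation: [0.001, 0.361, 0.933, -0.003]
wrist_force: [0.2, 0.5, -0.4]
finger_gap: 0.0851
clock: 14.55
tcp_pos: [0.4428, 0.02, 0.2276]
orientation: [0.001, 0.361, 0.933, -0.003]
wrist_force: [-0.4, 0.7, 1.2]
finger_gap: 0.0855
z 0.136 n 4946 px [272. 195.] zmed 0.1365 hullc 449.1 24.8 rect 449.0 24.6 w,h 58.8 59.7 w-yaw 75.4
z 0.092 n 1418 px [276. 158.] zmed 0.092 hullc 443.2 32.7 rect 450.2 26.7 w,h 64.6 64.7 w-yaw 5.9
z 0.022 n 2427 px [224. 337.] zmed 0.0166 hullc 580.9 -169.7 rect 582.4 -171.0 w,h 85.2 85.7 w-yaw 19.4
z 0.022 n 1176 px [462.   8.] zmed 0.0221 hullc 461.7 250.0 rect 463.3 249.5 w,h 68.7 17.2 w-yaw 47.6
z 0.022 n 568 px [462. 149.] zmed 0.0239 hullc 578.8 183.2 rect 575.2 182.2 w,h 32.2 71.8 w-yaw 11.8
tcp [0.4433 0.0202 0.2278] yaw 47.73 gap 0.0854 t 14.6 F [0.7 0.2 0.1] j6 0.61
shift [ -2.2   7.7 117.8] mm 0.118 spin 0
```

View pics/w7.png

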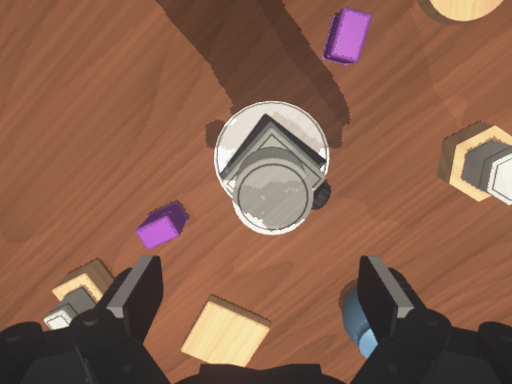

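The round tin's lid is centred at (272,195) on the square tin. The oblong tin (65,315) and hexagonal tin (490,165) stand on their risers.

```bash
python3 plan.py .449 .0247 .108 -; python3 -m inch '[[[-0.001,0.008,0.02],0],[[-0.001,0.009,0.045],0],[[-0.001,0.009,0.07],0],[[-0.001,0.009,0.08],0],[[-0.001,0.009,0.08],0]]'
python3 plan.py .449 .0247 .108 -
```

```text
tcp [0.4433 0.0202 0.2278] yaw 47.73 gap 0.0854 t 14.6 F [0.7 0.2 0.1] j6 0.61
shift [ -0.7   7.8 119.8] mm 0.12 spin 0
clock: 15.02
tcp_pos: [0.4489, 0.0265, 0.1456]
orientation: [-0.001, 0.36, 0.933, -0.004]
wrist_force: [-0.6, 1.0, -0.0]
finger_gap: 0.0854
tcp [0.4489 0.0265 0.1456] yaw 47.81 gap 0.0854 t 15.02 F [-0.6  1.  -0. ] j6 0.62
shift [-1.3 -1.  37.6] mm 0.038 spin 0
```

```bash
python3 -m inch '[[[-0.001,-0.001,0.02],0],[[-0.001,-0.001,0.034],0],[[-0.001,-0.001,0.037],0],[[-0.001,-0.001,0.037],0],[[-0.001,-0.001,0.037],0]]'
python3 plan.py .449 .0247 .108 -
python3 -m inch '[[[0,0,0],0],[[0,0,0],0],[[0,0,0],0],[[0,0,0],0],[[0,0,0],0]]' 1 30
python3 -m inch '[[[0,0,0],0],[[0,0,0],0],[[0,0,0],0]]'
python3 -m inch '[[[0,0,-0.02],0],[[0,0,-0.045],0],[[0,0,-0.07],0],[[0,0,-0.08],0],[[0,0,-0.08],0]]'
python3 plan.py .4398 .271 .185 -
```

```text
clock: 15.43
tcp_pos: [0.4498, 0.0249, 0.1098]
orientation: [-0.001, 0.36, 0.933, -0.004]
wrist_force: [0.6, 0.5, 0.0]
finger_gap: 0.0852
tcp [0.4498 0.0249 0.1098] yaw 47.82 gap 0.0852 t 15.43 F [0.6 0.5 0. ] j6 0.62
shift [ 0.4 -0.7  1.8] mm 0.002 spin 0
clock: 15.85
tcp_pos: [0.4508, 0.0247, 0.1112]
orientation: [0.001, 0.36, 0.933, -0.003]
wrist_force: [-0.6, -0.4, 5.4]
finger_gap: 0.057
clock: 16.1
tcp_pos: [0.4508, 0.0247, 0.1113]
orientation: [0.001, 0.36, 0.933, -0.003]
wrist_force: [0.9, -1.0, -0.3]
finger_gap: 0.0571
clock: 16.52
tcp_pos: [0.4525, 0.0251, 0.1935]
orientation: [0.003, 0.36, 0.933, -0.003]
wrist_force: [-0.7, -0.8, -1.3]
finger_gap: 0.0566
tcp [0.4525 0.0251 0.1935] yaw 47.82 gap 0.0566 t 16.52 F [-0.7 -0.8 -1.3] j6 0.62
shift [174.6 173.7   6.6] mm 0.246 spin 0
```

```bash
python3 -m inch '[[[0.022,0.022,0],0],[[0.045,0.045,0],0],[[0.07,0.07,0],0],[[0.087,0.087,0],0],[[0.087,0.087,0],0]]'
python3 -m inch '[[[0.022,0.022,0],0],[[0.045,0.045,0.02],0],[[0.07,0.07,0.05],0],[[0.085,0.085,0.07],0],[[0.085,0.085,0.07],0]]'
python3 -m inch '[[[0,0,0.02],0],[[0,0,0.03],0],[[0,0,0.03],0]]'
python3 plan.py .4415 .2709 .0413 -;python3 - <<'E'
from h import *
c=cam("wrist");P=cloud(c);o=c["W"][:3,3];save(c,"w8")
yy,xx=np.nonzero((abs(P[...,2]-.022)<.004)&(c["depth"]>.05))
r=np.stack([(xx-c["cx"])/c["f"],(yy-c["cy"])/c["f"],np.ones(len(xx))],1)@c["W"][:3,:3].T
X=(o+r*((.022-o[2])/r[:,2:]))[:,:2];X=X[np.hypot(*(X-[.44,.271]).T)<.05]
d=np.array([np.cos(np.radians(48)),np.sin(np.radians(48))]);e=np.array([-d[1],d[0]])
print(len(X),"lat",np.percentile(X@d,[.3,99.7]),"far",np.percentile(X@e,99.7),"exp c",np.array([.4399,.271])@d,"far",np.array([.4399,.271])@e+.041)
E
```

```text
clock: 16.93
tcp_pos: [0.4451, 0.1513, 0.1906]
orientation: [0.002, 0.358, 0.934, -0.003]
wrist_force: [0.8, -1.1, -1.5]
finger_gap: 0.057
clock: 17.35
tcp_pos: [0.4349, 0.2727, 0.1137]
orientation: [-0.002, 0.356, 0.934, -0.005]
wrist_force: [-0.5, -0.4, -2.1]
finger_gap: 0.0568
clock: 17.6
tcp_pos: [0.432, 0.2707, 0.0803]
orientation: [-0.004, 0.356, 0.934, -0.008]
wrist_force: [-0.4, -1.1, -1.3]
finger_gap: 0.057
tcp [0.432  0.2707 0.0803] yaw 48.28 gap 0.057 t 17.6 F [-0.4 -1.1 -1.3] j6 1.13
shift [-7.1  7.2 38.9] mm 0.04 spin 0
4332 lat [0.45814276 0.53741139] far -0.10301131072547967 exp c 0.4957428014416356 far -0.10457501440425512
```

```bash
python3 -m inch '[[[-0.006,0.008,0.01],0],[[-0.006,0.008,0.02],0],[[-0.006,0.008,0.027],0],[[-0.006,0.008,0.027],0],[[-0.006,0.008,0.027],0]]'
python3 plan.py .4415 .2725 .0413 -
```

```text
clock: 18.07
tcp_pos: [0.4421, 0.2722, 0.0548]
orientation: [-0.004, 0.357, 0.934, -0.007]
wrist_force: [-0.3, -0.2, -0.9]
finger_gap: 0.0568
tcp [0.4421 0.2722 0.0548] yaw 48.22 gap 0.0568 t 18.07 F [-0.3 -0.2 -0.9] j6 1.13
shift [ 0.6  0.  13.5] mm 0.013 spin 0
```

```bash
python3 -m inch '[[[0,0,0.005],0],[[0,0,0.010],0],[[0,0,0.012],0],[[0,0,0.0135],0],[[0,0,0.0135],0]]'
python3 plan.py .4415 .2725 .0413 -
python3 -m inch '[[[0,0,0],0],[[0,0,0],0],[[0,0,0],0],[[0,0,0],0],[[0,0,0],0]]' 0
python3 -m inch '[[[0,0,-0.03],0],[[0,0,-0.07],0],[[0,0,-0.11],0],[[0,0,-0.14],0],[[0,0,-0.14],0]]'
python3 -m inch '[[[0.0,0,-0.03],0],[[0.0,0,-0.05],0],[[0.0,0,-0.05],0],[[0.0,0,-0.05],0]]'
python3 meas.py w9 .022 .066;python3 plan.py .450 .025 .22 6
```

```text
clock: 18.48
tcp_pos: [0.4416, 0.272, 0.0416]
orientation: [-0.004, 0.356, 0.934, -0.007]
wrist_force: [-2.1, -0.6, 2.2]
finger_gap: 0.0571
tcp [0.4416 0.272  0.0416] yaw 48.23 gap 0.0571 t 18.48 F [-2.1 -0.6  2.2] j6 1.13
shift [0.4 0.3 0.3] mm 0.001 spin 0
clock: 18.9
tcp_pos: [0.4417, 0.2721, 0.0416]
orientation: [-0.004, 0.356, 0.934, -0.007]
wrist_force: [-0.4, 0.3, -0.5]
finger_gap: 0.0856
clock: 19.32
tcp_pos: [0.4471, 0.2752, 0.1885]
orientation: [0.0, 0.356, 0.934, -0.003]
wrist_force: [0.4, 0.9, -0.2]
finger_gap: 0.0855
clock: 19.65
tcp_pos: [0.4479, 0.2758, 0.2393]
orientation: [0.001, 0.356, 0.934, -0.002]
wrist_force: [0.4, 0.8, -0.7]
finger_gap: 0.0853
z 0.022 n 1488 px [256. 136.] zmed 0.0223 hullc 437.2 275.9 rect 435.5 278.2 w,h 81.3 68.7 w-yaw 38.4
z 0.022 n 542 px [486. 308.] zmed 0.0219 hullc 780.0 357.2 rect 780.1 359.1 w,h 15.9 82.0 w-yaw 5.2
z 0.022 n 486 px [385. 178.] zmed 0.0231 hullc 562.8 362.4 rect 564.3 362.2 w,h 33.8 61.2 w-yaw 87.6
z 0.066 n 2968 px [253. 163.] zmed 0.0665 hullc 439.9 272.1 rect 440.1 272.4 w,h 58.6 59.3 w-yaw 20.5
z 0.066 n 332 px [291. 304.] zmed 0.0672 hullc 591.1 191.6 rect 588.7 191.0 w,h 54.7 31.3 w-yaw 73.3
z 0.066 n 171 px [ 96. 285.] zmed 0.0663 hullc 426.9 54.7 rect 426.9 54.6 w,h 23.2 13.2 w-yaw 11.5
tcp [0.4471 0.2754 0.238 ] yaw 48.24 gap 0.0856 t 19.7 F [-1.  1.  0.] j6 1.13
shift [-168.9 -184.8   19.5] mm 0.251 spin 42.24
```

View pics/w9.png

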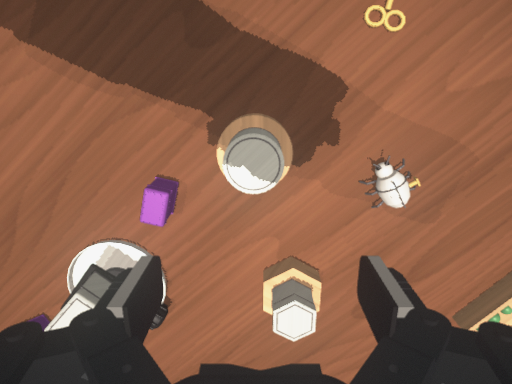

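The round tin is at (253,160), centred on its riser. The beetle (390,185) is undisturbed. Now the square tin.

```bash
python3 -m inch '[[[-0.022,-0.024,0],0],[[-0.045,-0.05,0],0],[[-0.065,-0.071,0],0],[[-0.085,-0.093,0],0],[[-0.085,-0.093,0],0]]'
python3 -m inch '[[[-0.022,-0.024,0],-7],[[-0.045,-0.05,0],-14],[[-0.065,-0.071,0.01],-21],[[-0.085,-0.093,0.02],-28],[[-0.085,-0.093,0.02],-35]]'
python3 -m inch '[[[0,0,0],-7],[[0,0,0],-13],[[0,0,0],-13],[[0,0,0],-13]]'
python3 meas.py w10 .092 .048 .016;python3 plan.py .450 .025 .07 96
```

```text
clock: 20.12
tcp_pos: [0.4474, 0.1456, 0.2368]
orientation: [-0.001, 0.358, 0.934, -0.005]
wrist_force: [-0.6, 0.1, 0.1]
finger_gap: 0.0856
clock: 20.53
tcp_pos: [0.4468, 0.0161, 0.2147]
orientation: [-0.005, 0.075, 0.997, -0.005]
wrist_force: [0.3, -1.0, -0.2]
finger_gap: 0.0855
clock: 20.87
tcp_pos: [0.446, 0.0163, 0.2134]
orientation: [-0.006, -0.037, 0.999, -0.004]
wrist_force: [-0.2, 0.5, -0.3]
finger_gap: 0.0848
z 0.092 n 5945 px [273. 190.] zmed 0.0924 hullc 450.0 25.3 rect 450.0 25.5 w,h 65.2 64.4 w-yaw 5.9
z 0.048 n 1204 px [126. 137.] zmed 0.0443 hullc 422.2 -110.1 rect 422.1 -110.0 w,h 39.9 26.4 w-yaw 73.7
z 0.048 n 1197 px [415. 143.] zmed 0.0443 hullc 408.1 152.8 rect 408.1 152.6 w,h 26.4 40.1 w-yaw 34.2
z 0.048 n 803 px [267. 145.] zmed 0.0481 hullc 431.2 14.7 rect 436.4 22.7 w,h 46.2 75.5 w-yaw 10.8
z 0.016 n 4688 px [ 81. 267.] zmed 0.0163 hullc 581.6 -179.5 rect 584.6 -174.2 w,h 88.5 90.7 w-yaw 19.5
z 0.016 n 729 px [483. 167.] zmed 0.0184 hullc 435.8 246.4 rect 435.5 244.0 w,h 31.9 76.6 w-yaw 80.3
z 0.016 n 547 px [ 24. 127.] zmed 0.016 hullc 424.1 -229.4 rect 427.6 -225.2 w,h 70.5 29.6 w-yaw 6.0
tcp [0.4462 0.0164 0.2138] yaw 94.3 gap 0.0853 t 20.92 F [0.7 1.1 0.8] j6 -0.21
shift [ -6.2   9.4 143.6] mm 0.144 spin -1.7
```

View pics/w10.png

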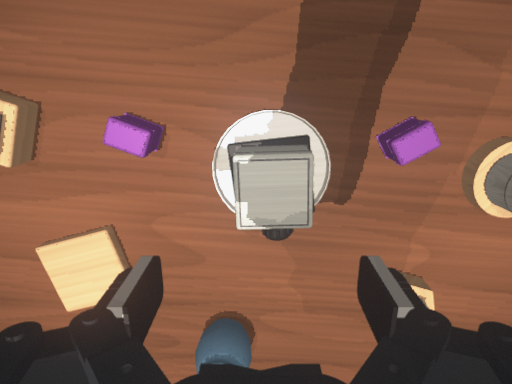

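The square tin's lid is at (273,190) and the knob is on its +x side (277,235). The jaws on ±y therefore stay clear of the knob.

```bash
python3 -m inch '[[[-0.006,0.009,0.02],-1.7],[[-0.006,0.009,0.045],-1.7],[[-0.006,0.009,0.07],-1.7],[[-0.006,0.009,0.09],-1.7],[[-0.006,0.009,0.09],-1.7]]'
python3 plan.py .450 .0253 .068 96
```

```text
clock: 21.33
tcp_pos: [0.4473, 0.0258, 0.1198]
orientation: [-0.01, -0.052, 0.999, -0.004]
wrist_force: [-1.1, 0.1, 1.4]
finger_gap: 0.0855
tcp [0.4473 0.0258 0.1198] yaw 95.93 gap 0.0855 t 21.33 F [-1.1  0.1  1.4] j6 -0.22
shift [-3.6 -0.5 51.7] mm 0.052 spin -0.07
```

```bash
python3 -m inch '[[[-0.004,-0.0005,0.02],0],[[-0.004,-0.0005,0.04],0],[[-0.004,-0.0005,0.05],0],[[-0.004,-0.0005,0.05],0],[[-0.004,-0.0005,0.05],0]]'
python3 plan.py .450 .0253 .068 96
python3 -m inch '[[[0,0,0],0],[[0,0,0],0],[[0,0,0],0],[[0,0,0],0],[[0,0,0],0]]' 1 35
python3 -m inch '[[[0,0,0],0],[[0,0,0],0],[[0,0,0],0]]'
python3 -m inch '[[[0,0,-0.02],0],[[0,0,-0.045],0],[[0,0,-0.07],0],[[0,0,-0.08],0],[[0,0,-0.08],0]]'
python3 plan.py .585 -.1745 .15 109.5
```

```text
clock: 21.75
tcp_pos: [0.4505, 0.0255, 0.0702]
orientation: [-0.01, -0.051, 0.999, -0.004]
wrist_force: [-0.3, -0.6, 0.2]
finger_gap: 0.0857
tcp [0.4505 0.0255 0.0702] yaw 95.9 gap 0.0857 t 21.75 F [-0.3 -0.6  0.2] j6 -0.22
shift [ 0.5 -0.2  2.3] mm 0.002 spin -0.1
clock: 22.17
tcp_pos: [0.4518, 0.0257, 0.0719]
orientation: [-0.008, -0.051, 0.999, -0.003]
wrist_force: [-0.4, 1.8, 5.7]
finger_gap: 0.0631
clock: 22.42
tcp_pos: [0.452, 0.0256, 0.0722]
orientation: [-0.008, -0.051, 0.999, -0.004]
wrist_force: [0.1, 0.4, -1.4]
finger_gap: 0.0633
clock: 22.83
tcp_pos: [0.4552, 0.026, 0.1544]
orientation: [-0.006, -0.051, 0.999, -0.004]
wrist_force: [0.9, -0.1, -1.1]
finger_gap: 0.0629
tcp [0.4552 0.026  0.1544] yaw 95.88 gap 0.0629 t 22.83 F [ 0.9 -0.1 -1.1] j6 -0.22
shift [-108.7 -212.7    4.8] mm 0.239 spin -13.62
```

```bash
python3 -m inch '[[[-0.015,-0.03,0],-3],[[-0.031,-0.06,0],-6],[[-0.046,-0.09,0],-10],[[-0.054,-0.106,0],-13.5],[[-0.054,-0.106,0],-13.5]]'
python3 plan.py .5869 -.1736 .10 109.5
```

```text
clock: 23.25
tcp_pos: [0.5213, -0.077, 0.1526]
orientation: [-0.006, -0.168, 0.986, -0.004]
wrist_force: [0.2, -0.0, -1.3]
finger_gap: 0.0632
tcp [ 0.5213 -0.077   0.1526] yaw 109.31 gap 0.0632 t 23.25 F [ 0.2 -0.  -1.3] j6 -0.63
shift [ -30.7 -112.5   52.7] mm 0.128 spin -0.19
```

```bash
python3 -m inch '[[[-0.01,-0.035,0],0],[[-0.02,-0.07,0],0],[[-0.03,-0.105,0.02],0],[[-0.031,-0.112,0.05],0],[[-0.031,-0.112,0.05],0]]'
python3 -m inch '[[[0,0,0.015],0],[[0,0,0.025],0],[[0,0,0.025],0]]'
python3 plan.py .5869 -.1736 .0402 109.5;python3 - <<'E'
from h import *
c=cam("wrist");P=cloud(c);o=c["W"][:3,3];save(c,"w11")
yy,xx=np.nonzero((abs(P[...,2]-.016)<.004)&(c["depth"]>.05))
r=np.stack([(xx-c["cx"])/c["f"],(yy-c["cy"])/c["f"],np.ones(len(xx))],1)@c["W"][:3,:3].T
X=(o+r*((.016-o[2])/r[:,2:]))[:,:2];X=X[np.hypot(*(X-[.585,-.1745]).T)<.07]
d=np.array([np.cos(np.radians(109.5)),np.sin(np.radians(109.5))]);e=np.array([-d[1],d[0]])
print(len(X),"lat",np.percentile(X@d,[.5,99.5]),"far",np.percentile(X@e,99.5),"exp c",np.array([.585,-.1743])@d,"far",np.array([.585,-.1743])@e+.044)
E
```

```text
clock: 23.67
tcp_pos: [0.5842, -0.1735, 0.0952]
orientation: [-0.01, -0.166, 0.986, -0.001]
wrist_force: [-1.8, 1.0, -2.5]
finger_gap: 0.0635
clock: 23.92
tcp_pos: [0.5807, -0.1717, 0.067]
orientation: [-0.013, -0.166, 0.986, 0.001]
wrist_force: [-0.3, -0.2, -2.0]
finger_gap: 0.0632
tcp [ 0.5807 -0.1717  0.067 ] yaw 109.13 gap 0.0632 t 23.92 F [-0.3 -0.2 -2. ] j6 -0.75
shift [-5.9 -4.  26.6] mm 0.028 spin -0.37
3711 lat [-0.4050425  -0.31903083] far -0.4500458307165887 exp c -0.35957942454912273 far -0.449262736724478
```

View pics/w11.png

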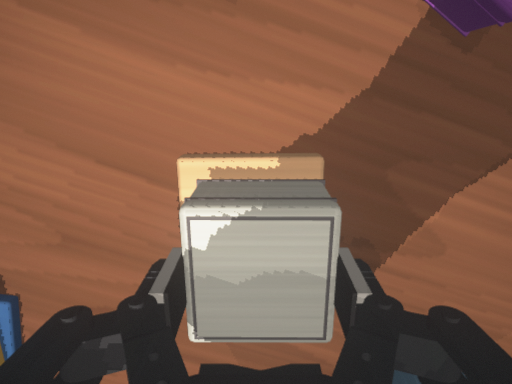

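The square tin is parallel to the riser. The riser's far edge is at row 155 and its sides at columns 178–323, so a 6 mm and 5 mm correction remains.

```bash
python3 -m inch '[[[-0.006,-0.005,0.005],0],[[-0.006,-0.005,0.01],0],[[-0.006,-0.005,0.014],0],[[-0.006,-0.005,0.014],0],[[-0.006,-0.005,0.014],0]]'
python3 plan.py .5872 -.1745 .0402 109.5
```

```text
clock: 24.38
tcp_pos: [0.5887, -0.1747, 0.0547]
orientation: [-0.012, -0.166, 0.986, 0.0]
wrist_force: [0.3, 0.1, -1.1]
finger_gap: 0.0632
tcp [ 0.5887 -0.1747  0.0547] yaw 109.16 gap 0.0632 t 24.38 F [ 0.3  0.1 -1.1] j6 -0.75
shift [ 1.   0.6 14.5] mm 0.015 spin -0.34
```

```bash
python3 -m inch '[[[0.001,0,0.005],0],[[0.001,0,0.010],0],[[0.001,0,0.013],0],[[0.001,0,0.0145],0],[[0.001,0,0.0145],0]]'
python3 plan.py .5872 -.1745 .0402 109.5
python3 -m inch '[[[0,0,0],0],[[0,0,0],0],[[0,0,0],0],[[0,0,0],0],[[0,0,0],0]]' 0
python3 -m inch '[[[0,0,-0.03],0],[[0,0,-0.07],0],[[0,0,-0.11],0],[[0,0,-0.14],0],[[0,0,-0.14],0]]'
python3 -m inch '[[[0.0,0,-0.04],0],[[0.0,0,-0.08],0],[[0.0,0,-0.08],0],[[0.0,0,-0.08],0]]'
python3 meas.py w12 .016 .060; python3 - <<'E'
from h import *
for n in("scene","side"):
    c=cam(n);save(c,n+"9");P=cloud(c)
    for k,p in(("beetle",((375,205),(217,327))),("jar",((258,245),(221,190)))):
        u,w=p[n=="side"];print(n,k,P[w,u].round(3))
E
```

```text
clock: 24.8
tcp_pos: [0.587, -0.175, 0.0405]
orientation: [-0.012, -0.166, 0.986, 0.0]
wrist_force: [-1.9, 1.2, 1.3]
finger_gap: 0.063
tcp [ 0.587  -0.175   0.0405] yaw 109.15 gap 0.063 t 24.8 F [-1.9  1.2  1.3] j6 -0.75
shift [-0.3  0.4  0.3] mm 0.001 spin -0.35
clock: 25.22
tcp_pos: [0.5871, -0.1751, 0.0404]
orientation: [-0.012, -0.166, 0.986, 0.0]
wrist_force: [-0.1, -0.6, 0.4]
finger_gap: 0.0854
clock: 25.63
tcp_pos: [0.5941, -0.176, 0.1882]
orientation: [-0.007, -0.166, 0.986, -0.003]
wrist_force: [1.5, -0.7, 0.6]
finger_gap: 0.0854
clock: 25.97
tcp_pos: [0.597, -0.176, 0.272]
orientation: [-0.004, -0.166, 0.986, -0.005]
wrist_force: [-0.2, 0.2, -0.2]
finger_gap: 0.0853
z 0.016 n 1641 px [264. 130.] zmed 0.016 hullc 586.2 -176.5 rect 586.1 -176.6 w,h 86.8 87.4 w-yaw 19.5
z 0.016 n 775 px [123. 212.] zmed 0.0187 hullc 726.6 -316.4 rect 738.5 -306.9 w,h 120.8 24.5 w-yaw 25.2
z 0.016 n 249 px [502. 244.] zmed 0.0155 hullc 606.8 154.4 rect 608.2 153.9 w,h 51.4 12.7 w-yaw 11.8
z 0.06 n 3699 px [266. 151.] zmed 0.0604 hullc 586.1 -176.4 rect 586.0 -176.4 w,h 64.3 64.6 w-yaw 19.2
z 0.06 n 550 px [366. 252.] zmed 0.0609 hullc 663.1 -21.0 rect 661.6 -22.8 w,h 37.4 55.7 w-yaw 48.4
scene beetle [0.584 0.351 0.027]
scene jar [ 0.674 -0.015  0.081]
side beetle [0.563 0.368 0.031]
side jar [ 0.664 -0.008  0.086]
```

View pics/scene9.png

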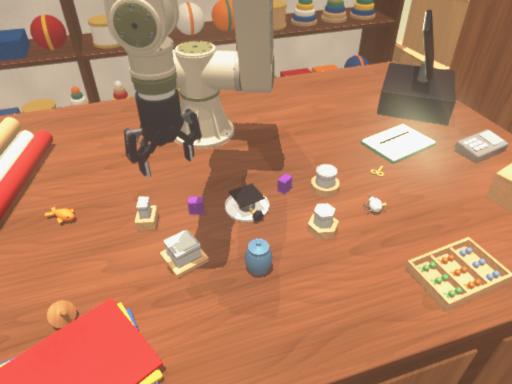

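All four tins stand on their own risers: oblong (145,210), square (183,250), hexagonal (323,217) and round (326,178). The beetle (375,205) and jar (258,258) have not moved, and the arm is clear.

```bash
python3 -c "
from workcell import env
print(env.hand_in())"
```

```text
the job is handed in; nothing more can be done
None
```

I took the stack apart from the top down and set each tin on its matching riser, finishing at about 26 s of the 90 s. The job is handed in; it reported no verdict.

**Last checks with the wrist camera:**

| Tin | Offset from riser centre | Side angle vs riser |
|---|---|---|
| Oblong | about 1.7 mm | 0.3° |
| Hexagonal | about 1 mm | about 1° |
| Round | about 1 mm | any way allowed |
| Square | 0.2 mm | 0.3° |

- **Standing and release:** each lid was at the expected height, which fits a tin standing upright. The fingers were fully open and clear after each placing.
- **Bystanders:** the beetle and the bead jar read within about 3 mm of where they started, which is within the noise.
- **Disagreement:** at the start the scene and side cameras differed by up to about 10 mm on the riser positions. I went by the wrist camera, whose repeat readings agreed to about 2–3 mm.
- **Not measured from clear views:** for the hexagonal and round tins the riser was partly hidden after placing. Their offsets compare against riser centres measured earlier, so they are good to about 2 mm.

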